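# Find the rattling stamp tin

### The job

One of the three sealed tins on the post desk has a stamp block loose inside: shake them to find the one that rattles, and leave the other two standing upright on the desk. Hold the rattling tin out level and still over the middle of the dark wooden customer tray, about a hand's breadth (10 cm) above the desk, clear of everything, and finish while still holding it there; do not put it down or let go. Do not push the other desk things about or knock them over.

Things in the scene. Friction and masses are not known exactly. Their poses are not given: they have to be found in the camera images.
- tin_a: Upright round sealed aluminium tin with a screw lid and a blank round label on top: 66 mm across, 52 mm high, 0.35 to 0.45 kg. Origin: centre of its underside, z up. The three tins look and weigh alike; the loose block can be in any of them.
- tin_b: Upright round sealed aluminium tin with a screw lid and a blank round label on top: 66 mm across, 52 mm high, 0.35 to 0.45 kg. Origin: centre of its underside, z up. The three tins look and weigh alike; the loose block can be in any of them.
- tin_c: Upright round sealed aluminium tin with a screw lid and a blank round label on top: 66 mm across, 52 mm high, 0.35 to 0.45 kg. Origin: centre of its underside, z up. The three tins look and weigh alike; the loose block can be in any of them.
- loose_block (a joint): Slide of the stamp block loose in one tin: it runs up to 17 mm either way along one line across that tin, whose direction cannot be seen. 0 is the middle; this number does not tell which tin. The block (brass, 0.2 kg) slides when that line is tipped over 0.1 rad or briskly shaken, knocks at its ends, and stays where it slid once level. The other two tins hold nothing that slides.
- tray: Shallow dark wooden customer tray fixed on the desk, 150 (x) x 200 (y) mm, 16 mm high, open on top; origin centre of its underside.
- ink_pad: Round dark brown ink pad, 156 mm wide, 36 mm high; origin centre of underside. Bystander.
- stamp: Upright hand stamp, steel foot 42 mm wide with a dark red knob, 68 mm high; origin centre of underside. Bystander.
- eraser: White eraser, 45 x 20 x 13 mm; origin centre of underside. Bystander.
- tape_roll: Small roll of paper tape lying flat, 46 mm wide, 18 mm high; origin centre of underside. Bystander.
- stapler: Black stapler, 110 x 34 x about 50 mm; origin centre of underside, long side x. Bystander.
- glue: White glue bottle, 34 mm wide, 85 mm high; origin centre of underside. Bystander.
- postcards: Stack of postcards, about 110 (x) x 155 (y) x 21 mm; origin centre of underside. Bystander.
Mind the look-alikes: they are no part of the job. Of the things shaped like the tray, the wooden one is meant.

How it is judged:
By the outcome, as a careful person would: the job done as asked, in the order asked, and still so for the second after the job is handed in, while the arm keeps its last pose, push and grip.
It also fails if it takes over 69 s, if anything falls off the work surface, if the arm or the gripper's body presses on something with over 40 N, if the wrist force passes 120 N, or if a joint passes its speed limit or range.

### The arm

A 7-joint arm with a two-finger parallel gripper is mounted at the origin on the work surface. World frame = base frame: x ahead of the robot, y to its left, z up, the work surface at z = 0. Lengths are in mm, angles in rad, forces in N, time in s.
With the tool pointing down it reaches from about 350 to 900 mm from the base axis. Payload 19.9 kg.
Tool frame: the origin (TCP) lies at the very end of the fingers, on their centre line; the grasp point (between the pads) lies 19 mm behind it; z points along the fingers, y is the line along which they close (so a half turn about z gives the same grasp; the last joint's range is limited). The gripper opens to 94 mm and grips with 3 to 60 N. Pads are 16 mm wide; open, the fingers measure 119 mm over their backs; the gripper's body (75 mm by 177 mm) begins 78 mm behind the grasp point.
Start: joints at [-1.304, 0.417, -0.01, 1.614, 0.005, 1.111, -0.053], TCP at [189.341, 595.608, 205.425] pointing down, gripper open.
Joint ranges: [-2.81, 2.81], [-0.39, 2.02], [-1.27, 1.25], [0.06, 2.57], [-1.19, 4.33], [0.19, 2], [-2.82, 2.82]. Speed limits (rad/s): [1.89, 1.89, 2.39, 2.39, 3.01, 3.01, 3.01].

### API

Orientations are given as a 3x3 rotation matrix whose columns are the frame's x, y, z axes.
In Python, from rig import arm, capture, ticket gives the robot as it stands. The module is installed in compiled form; this text tells all that it offers.
- The arm moves only by the tool arm_command, never from a script. Its argument "moves" is one flat list of numbers, 5 for each row, row after row: the shift along the tool's x, y, z in cm, then the turn about the tool's z in degrees, then the closure, from -1 (fully open) to 1 (shut). In form: [tx, ty, tz, twist, gripper, tx, ty, tz, twist, gripper, ...]. A call has 1 to 20 rows; each row shifts and turns the commanded pose from where the row before left it, along the tool's axes as they then stand; what a row does not reach is not made up. A row lasts 1/8 s, in which the tool goes at most 62.5 mm and 10.7 degrees, less where a joint would pass 70% of its speed; a pose out of reach is approached as far as the arm can. A call with a gripper value outside its range is refused whole. The fingers move at their own pace and stop on an object; the grip force is fixed at half the most. Time passes only in rows, so rows that do not move let the fingers close. It gives the time, the measured TCP pose, the force, the opening and the grip force at its end, in the units of the state.
- arm.get_obs(): the state, without advancing time (a new reading comes with each control period).
- capture(name): name is "scene" or "top"; returns a dict with "img" (384x512x3 uint8, blue, green, red), "K" (3x3 intrinsics, pixels), "R" (3x3) and "t" (3): a world point X has camera coordinates R X + t. Camera axes: x right, y down, z forward; pixel columns grow to the right and rows downward; lengths in mm; the calibration is good to about 2 mm. A picture is of the moment at which its call begins. There is no depth.
- ticket.close_job(): hands the job in; it is judged then, once.
The state is a dict: "t": time; "q": joint angles; "qd": joint speeds; "joint_torque": joint torques, N m; "eef_pos": TCP position; "tool_rot": TCP orientation; "contact_force": force on the tool from outside, world axes, zero at the start; "ft_torque": the same for the moment, N m; "finger_gap": finger opening in mm; "grasp_force": force on a finger pad.
Only numpy, scipy, OpenCV 4.12 (cv2) and the standard library are available. Lean on these libraries where they do the work, as an engineer would, in place of code of your own. Each camera call takes 0.05 s, during which the arm holds its last target. There are 200 camera calls.

## Working session

There is one attempt and no reset: what is moved stays moved. The work goes in short steps, Python scripts to look and compute and a tool call to move; the robot and the scene stay as the last step left them, time stands still between calls to the robot, and variables do not carry over. Pictures are saved under pics/ and viewed, at most 10 in all, crops included, and the job is handed in when it is done.

Besides the shell and the picture viewer there is one more tool, called as name(argument=value, ...) on one line, values as JSON. arm_command: Moves the arm, as the interface text tells. Its arguments: {"type":"object","properties":{"moves":{"type":"array","items":{"type":"number"}}},"required":["moves"]}

```bash
mkdir -p pics; python3 - <<'E'
from rig import arm,capture
import cv2,numpy as np
o=arm.get_obs()
print({k:np.round(v,3).tolist() for k,v in o.items()})
for n in("scene","top"):
    c=capture(n);cv2.imwrite(f"pics/{n}0.png",cv2.resize(c["img"],(768,576),interpolation=cv2.INTER_CUBIC))
    np.savez(f"{n}0.npz",**c);print(n,c["K"].tolist(),np.round(c["R"],4).tolist(),c["t"])
E
```

```text
{'t': 0.0, 'q': [-1.305, 0.418, -0.01, 1.614, 0.005, 1.111, -0.053], 'qd': [0.0, 0.0, -0.001, 0.0, 0.001, 0.001, 0.001], 'joint_torque': [-0.001, -85.126, 0.638, -42.6, -0.049, 0.019, 0.0], 'eef_pos': [189.23, 595.245, 204.79], 'tool_rot': [[-0.953, 0.303, -0.0], [0.303, 0.953, -0.001], [-0.0, -0.001, -1.0]], 'contact_force': [0.86, 0.342, -0.113], 'ft_torque': [-0.015, 0.021, -0.024], 'grasp_force': 0.0, 'finger_gap': 93.972}
scene [[470.88939247810265, 0.0, 253.85718723222237], [0.0, 470.88939247810265, 187.80797534019632], [0.0, 0.0, 1.0]] [[0.5285, 0.8489, 0.0108], [0.6799, -0.4157, -0.6041], [-0.5083, 0.3266, -0.7969]] [-266.36791571 -272.74077897 1635.85451134]
top [[464.2449413433194, 0.0, 250.79148112320013], [0.0, 464.2449413433194, 189.33418621999147], [0.0, 0.0, 1.0]] [[0.0297, -0.9995, -0.0059], [-0.98, -0.0279, -0.197], [0.1968, 0.0116, -0.9804]] [  13.68335734  481.73611594 1373.23762147]
```

View pics/scene0.png

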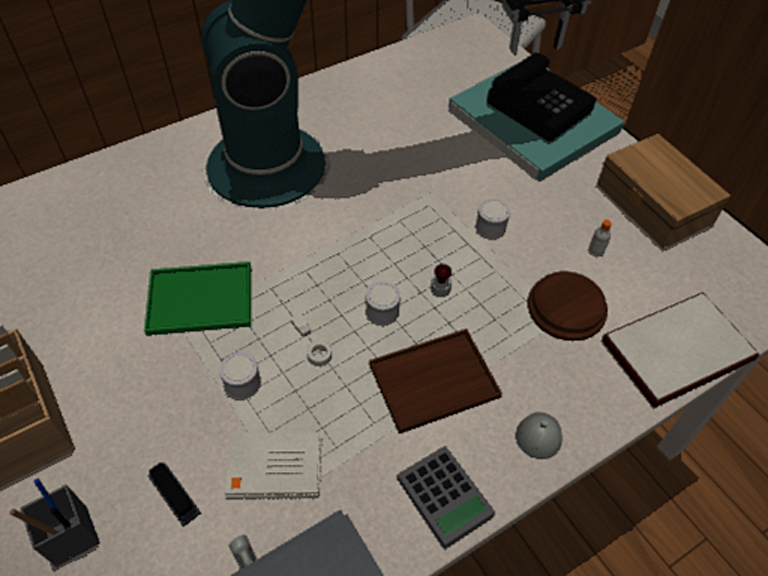

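View pics/top0.png

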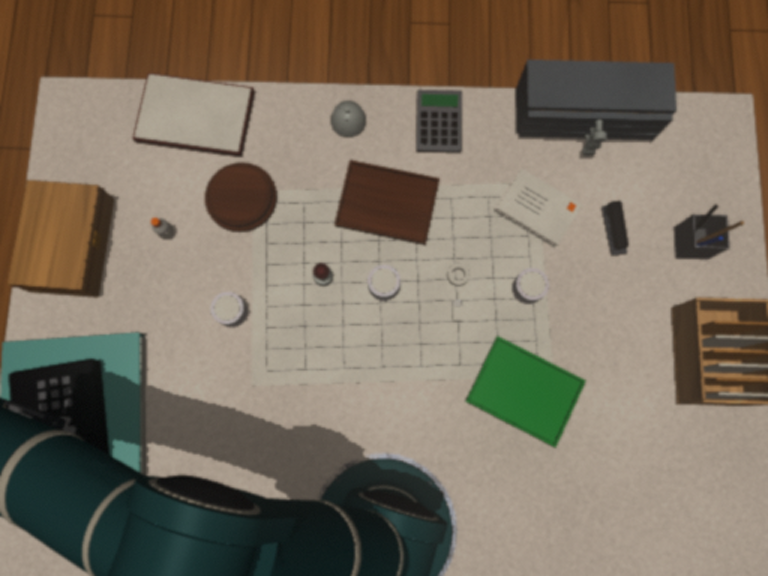

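The scene view (1.5x) shows tins at (493,218), (382,302) and (240,374). The top view shows them at (229,308), (384,281) and (531,285). There are two tray-like things: the dark brown one at top (388,202), scene (435,380), and the green one at top (526,391), scene (200,297). The brown one is wooden, so it fits the description. I'll confirm in one enlarged crop and measure.

```bash
python3 - <<'E'
import cv2,numpy as np
t=np.load("top0.npz")["img"];s=np.load("scene0.npz")["img"]
a=cv2.resize(t[95:225,130:390],(780,390),interpolation=cv2.INTER_CUBIC)
ps=[cv2.resize(s[y-22:y+22,x-22:x+22],(195,195),interpolation=cv2.INTER_CUBIC) for x,y in((329,147),(255,202),(160,250),(290,254))]
cv2.imwrite("pics/crop1.png",np.vstack([a,np.hstack(ps)]))
for im,P in((t,((153,203),(256,186),(354,188),(256,200),(250,240),(256,130))),(s,((329,140),(255,198),(160,245),(290,254),(200,240)))):
    for x,y in P: print((x,y),im[y,x],cv2.cvtColor(im[y:y+1,x:x+1],cv2.COLOR_BGR2LAB)[0,0])
E
```

```text
(153, 203) [152 168 177] [177 129 137]
(256, 186) [151 167 175] [175 128 137]
(354, 188) [150 166 175] [175 128 137]
(256, 200) [ 91  97 102] [106 129 132]
(250, 240) [147 164 173] [173 128 138]
(256, 130) [31 45 73] [ 55 139 142]
(329, 140) [144 156 163] [165 128 135]
(255, 198) [144 157 163] [166 128 136]
(160, 245) [142 155 161] [164 128 136]
(290, 254) [15 27 52] [ 33 140 141]
(200, 240) [149 162 168] [170 128 136]
```

View pics/crop1.png

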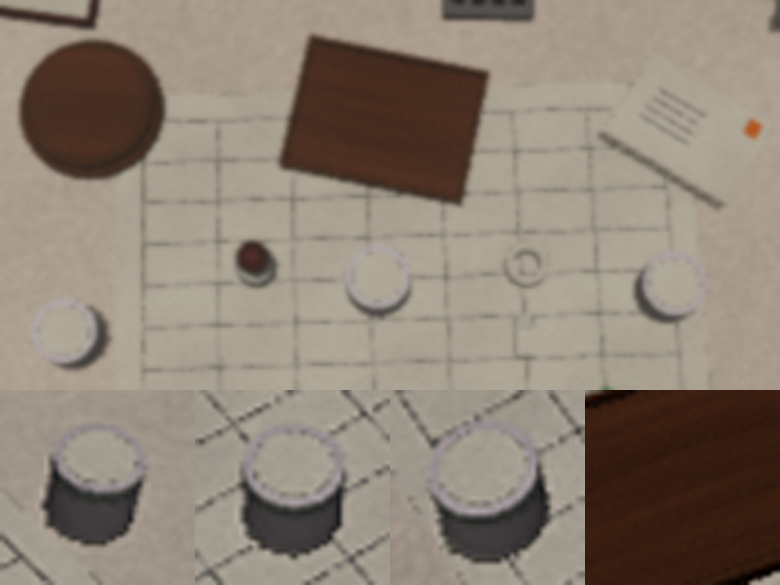

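The crop confirms a dark wood-grained tray (the round brown one at top-left is the ink pad) and three alike tins with bluish-grey lid rims. Next I'll fit ellipses to the rims and triangulate.

```bash
cat >h.py <<'E'
import cv2,numpy as np
def load(n):
    d=np.load(n);return {k:d[k] for k in d}
def ray(c,p):
    d=np.linalg.solve(c["K"],[p[0],p[1],1]);return -c["R"].T@c["t"],c["R"].T@d
def plane(c,p,z):
    o,d=ray(c,p);return o+d*(z-o[2])/d[2]
def tri(c1,p1,c2,p2):
    o1,d1=ray(c1,p1);o2,d2=ray(c2,p2)
    s=np.linalg.lstsq(np.c_[d1,-d2],o2-o1,rcond=None)[0];a,b=o1+s[0]*d1,o2+s[1]*d2
    return (a+b)/2,np.linalg.norm(a-b)
def rim(c,x,y,w=22):
    im=cv2.resize(c["img"][y-w:y+w,x-w:x+w],None,fx=4,fy=4,interpolation=cv2.INTER_CUBIC)
    L=cv2.cvtColor(im,cv2.COLOR_BGR2LAB).astype(int)
    m=((L[...,0]>120)&(L[...,2]<133)&(L[...,1]>=128)).astype(np.uint8)
    m=cv2.morphologyEx(m,cv2.MORPH_OPEN,np.ones((2,2)))
    n,l,st,ce=cv2.connectedComponentsWithStats(m);
    pts=np.argwhere(np.isin(l,[i for i in range(1,n) if st[i,4]>12]))[:,::-1]
    h=cv2.convexHull(pts.astype(np.float32));e=cv2.fitEllipse(h)
    return (np.array(e[0])-1.5)/4+[x-w,y-w],np.array(e[1])/4
def tray(c,x,y):
    L=c["img"].astype(int);m=((L[...,2]<100)&(L[...,2]>L[...,0]*1.5)).astype(np.uint8)
    n,l=cv2.connectedComponents(m);q=(l==l[y,x]).astype(np.uint8)
    ct=max(cv2.findContours(q,0,2)[0],key=cv2.contourArea)
    r=cv2.approxPolyDP(ct,8,True)[:,0];return r,cv2.minAreaRect(ct)
E
python3 - <<'E'
from h import *
t,s=load("top0.npz"),load("scene0.npz")
for a,b in(((153,206),(329,144)),((256,187),(255,198)),((354,189),(160,248))):
    (p,e),(q,f)=rim(t,*a),rim(s,*b)
    x,g=tri(t,p,s,q);print(np.round(p,1),np.round(e,1),np.round(q,1),np.round(f,1),"->",np.round(x,1),"gap",round(g,1),np.round(plane(t,p,52),1),np.round(plane(s,q,52),1))
(r,R),(u,U)=tray(t,258,135),tray(s,290,254)
print(r.tolist(),u.tolist());print(np.round([plane(t,k,16) for k in r]),np.round([plane(s,k,16) for k in u]))
c1=r.mean(0);c2=u.mean(0);print(tri(t,c1,s,c2))
for n,p in dict(stamp=(215,181),glue=(105,146),ink=(160,131),tape=(305,183),eraser=(305,202)).items():print(n,np.round(plane(t,p,30)))
E
```

```text
[151.4 205.2] [21.  22.1] [329.3 140. ] [15.2 21.4] -> [423.7 329.4  48.9] gap 2.0 [422.7 327.8  52. ] [426.1 328.3  52. ]
[255.8 187.2] [21.1 21.8] [255.1 196.6] [18.7 23.2] -> [488.4  12.9  47.5] gap 0.7 [487.3  12.5  52. ] [491.3  11.4  52. ]
[354.6 189.4] [20.7 21.8] [158.6 245.1] [21.4 26. ] -> [ 490.  -290.3   47. ] gap 0.8 [ 489.1 -288.8   52. ] [ 492.9 -291.2   52. ]
[[234, 107], [224, 149], [282, 161], [291, 119]] [[311, 220], [247, 240], [267, 288], [333, 263]]
[[759.  91.  16.]
 [616. 117.  16.]
 [582. -68.  16.]
 [723. -95.  16.]] [[ 623.  118.   16.]
 [ 584.  -72.   16.]
 [ 733. -103.   16.]
 [ 765.   87.   16.]]
(array([673.09108046,  10.6868293 ,   3.33355742]), np.float64(0.9925163844717885))
stamp [508. 140.  30.]
glue [611. 493.  30.]
ink [666. 323.  30.]
tape [ 510. -140.   30.]
eraser [ 450. -140.   30.]
```

```bash
cat >>h.py <<'E'
def go(*xyz):
    from rig import arm
    o=arm.get_obs();d=np.array(o["tool_rot"]).T@(np.array(xyz)-o["eef_pos"])
    print("t",round(o["t"],2),"pos",np.round(o["eef_pos"],1),"yaw y-axis",np.round(np.array(o["tool_rot"])[:,1],3),"shift cm",np.round(d/10,2),"gap",round(o["finger_gap"],1))
E
python3 -c "
from h import *;go(425,329,120)"
```

```text
t 0.1 pos [189.2 595.3 204.9] yaw y-axis [ 0.303  0.953 -0.001] shift cm [-30.53 -18.23   8.51] gap 93.9
```

arm_command(moves=[-3, -1.8, 0.8, 0, -1, -3, -1.8, 0.8, 0, -1, -3, -1.8, 0.8, 0, -1, -3, -1.8, 0.8, 0, -1, -3, -1.8, 0.8, 0, -1, -3, -1.8, 0.8, 0, -1, -3, -1.8, 0.8, 0, -1, -3, -1.8, 0.8, 0, -1, -3, -1.8, 0.8, 0, -1, -3, -1.8, 0.8, 0, -1, 0, 0, 0, 0, -1, 0, 0, 0, 0, -1])

```text
t: 1.6
eef_pos: [420.3, 333.6, 125.4]
tool_rot: [[-0.953, 0.303, -0.0], [0.303, 0.953, -0.0], [0.0, -0.0, -1.0]]
contact_force: [-0.7, 1.0, 0.0]
finger_gap: 93.7
grasp_force: 0.0
```

```bash
python3 -c "
from h import *;go(425,329,10)"
```

```text
t 1.6 pos [420.3 333.6 125.4] yaw y-axis [ 0.303  0.953 -0.   ] shift cm [-0.59 -0.29 11.54] gap 93.7
```

arm_command(moves=[-0.6, -0.3, 2, 0, -1, 0, 0, 3, 0, -1, 0, 0, 3, 0, -1, 0, 0, 2, 0, -1, 0, 0, 1, 0, -1, 0, 0, 0.5, 0, -1, 0, 0, 0, 0, 1, 0, 0, 0, 0, 1, 0, 0, 0, 0, 1, 0, 0, 0, 0, 1, 0, 0, 0, 0, 1, 0, 0, 0, 0, 1, 0, 0, 0, 0, 1, 0, 0, 0, 0, 1])

```text
t: 3.35
eef_pos: [425.7, 328.5, 10.9]
tool_rot: [[-0.953, 0.303, 0.0], [0.303, 0.953, 0.0], [-0.0, 0.0, -1.0]]
contact_force: [-1.0, -1.2, 7.8]
finger_gap: 67.9
grasp_force: 30.0
```

arm_command(moves=[0, 0, -0.5, 0, 1, 0, 0, -1.5, 0, 1, 0, 0, -2, 0, 1, 0, 0, -2, 0, 1, 0, 0, -1.5, 0, 1, 0, 0, -0.5, 0, 1, 0, 0, 0, 0, 1, 0, 0, 0, 0, 1])

```text
t: 4.35
eef_pos: [425.2, 328.2, 89.9]
tool_rot: [[-0.953, 0.303, -0.001], [0.303, 0.953, -0.001], [0.0, -0.001, -1.0]]
contact_force: [-0.4, 0.2, -4.4]
finger_gap: 67.5
grasp_force: 30.0
```

```bash
cat >>h.py <<'E'
def ft(label,n=6):
    from rig import arm,capture
    A=[]
    for i in range(n):
        o=arm.get_obs();R=np.array(o["tool_rot"]);A.append(np.r_[R.T@o["contact_force"],R.T@o["ft_torque"]*1000,np.array(o["joint_torque"])[4:]*1000]);capture("top")
    A=np.array(A);print(label,"t",round(o["t"],2),"pos",np.round(o["eef_pos"],1),"gap",round(o["finger_gap"],1));print(" mean F,M(mNm) tool axes, tau5-7",np.round(A.mean(0),1));print(" std",np.round(A.std(0),1))
E
python3 -c "
from h import *;ft('A0')"
```

```text
A0 t 4.6 pos [425.4 328.4  90.1] gap 67.6
 mean F,M(mNm) tool axes, tau5-7 [ -0.1   0.3   4.1   3.9   3.2 -13.2 -23.9  60.    0.3]
 std [ 0.5  0.2  0.4 25.6 21.2 19.2  0.8  3.5  0.7]
```

arm_command(moves=[4, 0, 0, 0, 1, -5, 0, 0, 0, 1, 5, 0, 0, 0, 1, -5, 0, 0, 0, 1, 5, 0, 0, 0, 1, 0, 0, 0, 0, 1, 0, 0, 0, 0, 1, 0, 0, 0, 0, 1])

```text
t: 5.65
eef_pos: [387.9, 340.4, 90.5]
tool_rot: [[-0.953, 0.303, 0.0], [0.303, 0.953, -0.0], [-0.0, -0.0, -1.0]]
contact_force: [-0.3, -0.3, -3.9]
finger_gap: 67.1
grasp_force: 30.0
```

```bash
python3 -c "
from h import *;ft('A +x',8)"
```

```text
A +x t 6.0 pos [387.5 340.6  90.4] gap 67.4
 mean F,M(mNm) tool axes, tau5-7 [  0.1   0.1   4.2   7.3 -18.2   7.4 -28.2  55.1   6.1]
 std [ 0.4  0.4  0.8 24.2 29.6 18.2  4.4  1.4  2.3]
```

arm_command(moves=[-5, 0, 0, 0, 1, 5, 0, 0, 0, 1, -5, 0, 0, 0, 1, 0, 0, 0, 0, 1, 0, 0, 0, 0, 1, 0, 0, 0, 0, 1])

```text
t: 6.8
eef_pos: [434.5, 325.7, 90.4]
tool_rot: [[-0.953, 0.302, -0.0], [0.302, 0.953, -0.0], [0.0, -0.0, -1.0]]
contact_force: [0.2, 0.2, -3.9]
finger_gap: 67.1
grasp_force: 30.0
```

```bash
python3 -c "
from h import *;ft('A -x',8)"
```

```text
A -x t 7.15 pos [434.9 325.5  90.5] gap 67.4
 mean F,M(mNm) tool axes, tau5-7 [  0.3  -0.    4.1  10.    1.9  17.7 -20.9  60.   -4.5]
 std [ 0.5  0.4  0.4 30.4 22.5 24.3  4.8  1.4  1.8]
```

arm_command(moves=[0, 4, 0, 0, 1, 0, -5, 0, 0, 1, 0, 5, 0, 0, 1, 0, 0, 0, 0, 1, 0, 0, 0, 0, 1, 0, 0, 0, 0, 1])

```text
t: 7.95
eef_pos: [447.2, 363.0, 90.5]
tool_rot: [[-0.953, 0.303, 0.0], [0.303, 0.953, -0.0], [-0.0, -0.0, -1.0]]
contact_force: [-0.1, 0.7, -4.0]
finger_gap: 67.6
grasp_force: 30.0
```

```bash
python3 -c "
from h import *;ft('A +y',8)"
```

```text
A +y t 8.3 pos [447.2 363.5  90.5] gap 67.2
 mean F,M(mNm) tool axes, tau5-7 [ -0.2  -0.1   4.3 -21.6  -8.   13.7 -24.9  56.    2.3]
 std [ 0.4  0.5  0.5 32.3 30.8 29.2  4.   2.4  1. ]
```

arm_command(moves=[0, -5, 0, 0, 1, 0, 5, 0, 0, 1, 0, -4, 0, 0, 1, 0, 0, 0, 0, 1, 0, 0, 0, 0, 1, 0, 0, 0, 0, 1])

```text
t: 9.1
eef_pos: [435.1, 326.0, 90.5]
tool_rot: [[-0.953, 0.303, 0.0], [0.303, 0.953, 0.0], [-0.0, 0.0, -1.0]]
contact_force: [-0.3, -0.3, -3.9]
finger_gap: 67.4
grasp_force: 30.0
```

```bash
python3 -c "
from h import *;ft('A -y',8)"
```

```text
A -y t 9.45 pos [435.  325.5  90.4] gap 67.3
 mean F,M(mNm) tool axes, tau5-7 [  0.2  -0.4   4.   -5.4 -39.2  31.7 -21.8  60.2  -2.9]
 std [ 0.4  0.7  0.5 24.8 31.6 29.1  2.7  1.9  1.1]
```

No joint-torque change near the 67 mNm a sliding block would give, so this tin looks empty. I'll put it back and go to the middle one.

arm_command(moves=[0.5, 0, 1, 0, 1, 0.5, 0, 2, 0, 1, 0, 0, 2, 0, 1, 0, 0, 1.5, 0, 1, 0, 0, 0.8, 0, 1, 0, 0, 0.4, 0, 1, 0, 0, 0.2, 0, 1, 0, 0, 0, 0, 1, 0, 0, 0, 0, -1, 0, 0, 0, 0, -1, 0, 0, 0, 0, -1, 0, 0, 0, 0, -1, 0, 0, -1, 0, -1, 0, 0, -3, 0, -1, 0, 0, -4, 0, -1, 0, 0, -3, 0, -1, 0, 0, 0, 0, -1])

```text
t: 11.62
eef_pos: [426.5, 329.3, 124.2]
tool_rot: [[-0.953, 0.303, 0.003], [0.303, 0.953, 0.003], [-0.002, 0.004, -1.0]]
contact_force: [-0.3, -0.4, -0.9]
finger_gap: 93.9
grasp_force: 0.0
```

```bash
python3 -c "
from h import *;go(489.5,12.5,120)"
```

```text
t 11.62 pos [426.5 329.3 124.2] yaw y-axis [0.303 0.953 0.004] shift cm [-15.6  -28.28   0.35] gap 93.9
```

arm_command(moves=[-1.5, -2.8, 0, 0, -1, -1.5, -2.8, 0, 0, -1, -1.5, -2.8, 0, 0, -1, -1.5, -2.8, 0, 0, -1, -1.5, -2.8, 0, 0, -1, -1.5, -2.8, 0, 0, -1, -1.5, -2.8, 0, 0, -1, -1.5, -2.8, 0, 0, -1, -1.5, -2.8, 0, 0, -1, -1.5, -2.8, 0, 0, -1, 0, 0, 0, 0, -1, 0, 0, 0, 0, -1])

```text
t: 13.12
eef_pos: [483.3, 16.7, 121.2]
tool_rot: [[-0.953, 0.303, -0.001], [0.303, 0.953, 0.0], [0.001, -0.0, -1.0]]
contact_force: [-0.1, 0.2, 0.1]
finger_gap: 94.0
grasp_force: 0.0
```

```bash
python3 -c "
from h import *;go(489.5,12.5,10)"
```

```text
t 13.12 pos [483.3  16.7 121.2] yaw y-axis [ 0.303  0.953 -0.   ] shift cm [-0.72 -0.22 11.12] gap 94.0
```

arm_command(moves=[-0.7, -0.2, 2, 0, -1, 0, 0, 3, 0, -1, 0, 0, 3, 0, -1, 0, 0, 1.6, 0, -1, 0, 0, 1, 0, -1, 0, 0, 0.4, 0, -1, 0, 0, 0, 0, 1, 0, 0, 0, 0, 1, 0, 0, 0, 0, 1, 0, 0, 0, 0, 1, 0, 0, 0, 0, 1, 0, 0, 0, 0, 1, 0, 0, -0.5, 0, 1, 0, 0, -1.5, 0, 1, 0, 0, -2, 0, 1, 0, 0, -2, 0, 1, 0, 0, -1.5, 0, 1, 0, 0, -0.5, 0, 1, 0, 0, 0, 0, 1, 0, 0, 0, 0, 1])

```text
t: 15.62
eef_pos: [489.3, 12.2, 90.9]
tool_rot: [[-0.953, 0.303, -0.001], [0.303, 0.953, -0.0], [0.001, -0.001, -1.0]]
contact_force: [0.9, -1.2, -4.5]
finger_gap: 65.9
grasp_force: 30.0
```

```bash
python3 -c "
from h import *;ft('B0',6)"
```

```text
B0 t 15.88 pos [489.5  12.1  91.2] gap 65.7
 mean F,M(mNm) tool axes, tau5-7 [ -0.1  -0.1   3.8  -6.9 -18.1 -10.2  11.1  78.2   0.9]
 std [ 0.7  0.5  0.3 34.6 25.1 15.1  2.5  4.4  2.1]
```

arm_command(moves=[4, 0, 0, 0, 1, -5, 0, 0, 0, 1, 5, 0, 0, 0, 1, 0, 0, 0, 0, 1, 0, 0, 0, 0, 1, 0, 0, 0, 0, 1])

```text
t: 16.68
eef_pos: [452.2, 24.2, 91.7]
tool_rot: [[-0.953, 0.303, 0.001], [0.303, 0.953, -0.0], [-0.001, 0.0, -1.0]]
contact_force: [0.4, -0.1, -3.8]
finger_gap: 65.7
grasp_force: 30.0
```

```bash
python3 -c "
from h import *;ft('B +x',8)"
```

```text
B +x t 17.02 pos [451.6  24.2  91.4] gap 66.0
 mean F,M(mNm) tool axes, tau5-7 [ 0.1 -0.1  4.1 27.  13.7 -4.3  6.9 78.   3.2]
 std [ 0.4  0.6  0.4 15.6 41.7 28.   1.7  2.6  1.3]
```

arm_command(moves=[-5, 0, 0, 0, 1, 5, 0, 0, 0, 1, -5, 0, 0, 0, 1, 0, 0, 0, 0, 1, 0, 0, 0, 0, 1, 0, 0, 0, 0, 1])

```text
t: 17.82
eef_pos: [499.0, 9.3, 91.5]
tool_rot: [[-0.953, 0.303, -0.0], [0.303, 0.953, 0.0], [0.0, -0.0, -1.0]]
contact_force: [0.9, 0.3, -3.8]
finger_gap: 65.8
grasp_force: 30.0
```

```bash
python3 -c "
from h import *;ft('B -x',8)"
```

```text
B -x t 18.18 pos [499.2   9.2  91.5] gap 66.1
 mean F,M(mNm) tool axes, tau5-7 [ 0.1  0.4  3.7 10.6  3.3 -3.9 15.7 73.3 -3.2]
 std [ 0.4  0.3  0.3 38.3 30.3 23.   1.7  3.   1.3]
```

arm_command(moves=[0, 4, 0, 0, 1, 0, -5, 0, 0, 1, 0, 5, 0, 0, 1, 0, 0, 0, 0, 1, 0, 0, 0, 0, 1, 0, 0, 0, 0, 1])

```text
t: 18.98
eef_pos: [511.2, 46.7, 91.4]
tool_rot: [[-0.953, 0.304, -0.0], [0.304, 0.953, -0.0], [0.0, -0.0, -1.0]]
contact_force: [0.8, -0.4, -3.4]
finger_gap: 65.3
grasp_force: 30.0
```

```bash
python3 -c "
from h import *;ft('B +y',8)"
```

```text
B +y t 19.32 pos [511.4  47.1  91.5] gap 65.9
 mean F,M(mNm) tool axes, tau5-7 [-0.1 -0.3  3.7 18.3  6.5 16.9  7.5 76.3  6.2]
 std [ 0.4  0.4  0.5 22.2 15.4 27.4  4.8  0.7  2.4]
```

arm_command(moves=[0, -5, 0, 0, 1, 0, 5, 0, 0, 1, 0, -4, 0, 0, 1, 0, 0, 0, 0, 1, 0, 0, 0, 0, 1, 0, 0, 0, 0, 1])

```text
t: 20.12
eef_pos: [499.4, 9.6, 91.5]
tool_rot: [[-0.953, 0.302, 0.0], [0.302, 0.953, 0.0], [-0.0, 0.0, -1.0]]
contact_force: [0.1, -0.0, -4.9]
finger_gap: 65.3
grasp_force: 30.0
```

```bash
python3 -c "
from h import *;ft('B -y',8)"
```

```text
B -y t 20.48 pos [499.3   9.3  91.5] gap 66.0
 mean F,M(mNm) tool axes, tau5-7 [  0.   -0.2   3.7  17.5 -10.   25.7  14.3  77.9  -5.5]
 std [ 0.3  0.5  0.6 22.4 26.9 39.7  3.6  0.6  2.1]
```

Tin B behaves the same, with no shift. I'll put it back and test C as positive proof.

arm_command(moves=[0.5, 0, 1, 0, 1, 0.5, 0, 2, 0, 1, 0, 0, 2, 0, 1, 0, 0, 1.5, 0, 1, 0, 0, 0.8, 0, 1, 0, 0, 0.4, 0, 1, 0, 0, 0.2, 0, 1, 0, 0, 0, 0, 1, 0, 0, 0, 0, -1, 0, 0, 0, 0, -1, 0, 0, 0, 0, -1, 0, 0, 0, 0, -1, 0, 0, -1, 0, -1, 0, 0, -3, 0, -1, 0, 0, -4, 0, -1, 0, 0, -3, 0, -1, 0, 0, 0, 0, -1])

```text
t: 22.65
eef_pos: [490.9, 12.3, 125.0]
tool_rot: [[-0.953, 0.303, 0.004], [0.303, 0.953, 0.001], [-0.004, 0.002, -1.0]]
contact_force: [-0.4, 0.6, -0.5]
finger_gap: 93.7
grasp_force: 0.0
```

```bash
python3 -c "
from h import *;go(491,-290,120)"
```

```text
t 22.65 pos [490.9  12.3 125. ] yaw y-axis [0.303 0.953 0.002] shift cm [ -9.16 -28.81   0.48] gap 93.7
```

arm_command(moves=[-0.9, -2.9, 0, 0, -1, -0.9, -2.9, 0, 0, -1, -0.9, -2.9, 0, 0, -1, -0.9, -2.9, 0, 0, -1, -0.9, -2.9, 0, 0, -1, -0.9, -2.9, 0, 0, -1, -0.9, -2.9, 0, 0, -1, -0.9, -2.9, 0, 0, -1, -0.9, -2.9, 0, 0, -1, -0.9, -2.9, 0, 0, -1, 0, 0, 0, 0, -1, 0, 0, 0, 0, -1])

```text
t: 24.15
eef_pos: [487.4, -290.8, 122.0]
tool_rot: [[-0.953, 0.303, -0.001], [0.303, 0.953, 0.001], [0.001, 0.0, -1.0]]
contact_force: [-0.0, 0.8, 0.2]
finger_gap: 94.1
grasp_force: 0.0
```

```bash
python3 -c "
from h import *;go(491,-290,10)"
```

```text
t 24.15 pos [ 487.4 -290.8  122. ] yaw y-axis [0.303 0.953 0.   ] shift cm [-0.33  0.18 11.2 ] gap 94.1
```

arm_command(moves=[-0.3, 0.2, 2, 0, -1, 0, 0, 3, 0, -1, 0, 0, 3, 0, -1, 0, 0, 1.7, 0, -1, 0, 0, 1, 0, -1, 0, 0, 0.4, 0, -1, 0, 0, 0, 0, 1, 0, 0, 0, 0, 1, 0, 0, 0, 0, 1, 0, 0, 0, 0, 1, 0, 0, 0, 0, 1, 0, 0, 0, 0, 1, 0, 0, -0.5, 0, 1, 0, 0, -1.5, 0, 1, 0, 0, -2, 0, 1, 0, 0, -2, 0, 1, 0, 0, -1.5, 0, 1, 0, 0, -0.5, 0, 1, 0, 0, 0, 0, 1, 0, 0, 0, 0, 1])

```text
t: 26.65
eef_pos: [490.7, -290.3, 90.9]
tool_rot: [[-0.953, 0.303, -0.001], [0.303, 0.953, 0.0], [0.001, 0.0, -1.0]]
contact_force: [-0.1, 0.8, -3.7]
finger_gap: 66.3
grasp_force: 29.9
```

```bash
python3 -c "
from h import *;ft('C0',6)"
```

```text
C0 t 26.9 pos [ 490.9 -290.4   91.2] gap 65.9
 mean F,M(mNm) tool axes, tau5-7 [-0.  -0.1  4.3  3.5  5.7 -3.8 47.9 67.   0.6]
 std [ 0.4  0.5  0.6 43.1  5.  16.5  2.9  3.4  2.1]
```

arm_command(moves=[4, 0, 0, 0, 1, -5, 0, 0, 0, 1, 5, 0, 0, 0, 1, 0, 0, 0, 0, 1, 0, 0, 0, 0, 1, 0, 0, 0, 0, 1])

```text
t: 27.7
eef_pos: [453.4, -278.4, 91.7]
tool_rot: [[-0.953, 0.303, 0.001], [0.303, 0.953, -0.0], [-0.001, -0.0, -1.0]]
contact_force: [0.3, 0.5, -4.3]
finger_gap: 65.8
grasp_force: 30.0
```

```bash
python3 -c "
from h import *;ft('C +x',8)"
```

```text
C +x t 28.05 pos [ 453.  -278.4   91.5] gap 65.9
 mean F,M(mNm) tool axes, tau5-7 [ -0.3   0.1   4.  -10.  -22.5 -16.4  48.8  87.1  -0.3]
 std [ 0.4  0.4  0.3 41.2 23.8 37.3  1.8  2.8  0.2]
```

arm_command(moves=[-5, 0, 0, 0, 1, 5, 0, 0, 0, 1, -5, 0, 0, 0, 1, 0, 0, 0, 0, 1, 0, 0, 0, 0, 1, 0, 0, 0, 0, 1])

```text
t: 28.85
eef_pos: [500.3, -293.5, 91.5]
tool_rot: [[-0.953, 0.303, -0.0], [0.303, 0.953, 0.0], [0.0, -0.0, -1.0]]
contact_force: [0.0, 0.5, -3.9]
finger_gap: 65.8
grasp_force: 30.0
```

```bash
python3 -c "
from h import *;ft('C -x',8)"
```

```text
C -x t 29.2 pos [ 500.6 -293.5   91.6] gap 66.3
 mean F,M(mNm) tool axes, tau5-7 [  0.   -0.1   3.9  18.6  31.  -13.7  46.5  38.7   0.1]
 std [ 0.3  0.4  0.5 37.4 35.1 27.2  1.9  1.8  0.1]
```

arm_command(moves=[0, 4, 0, 0, 1, 0, -5, 0, 0, 1, 0, 5, 0, 0, 1, 0, 0, 0, 0, 1, 0, 0, 0, 0, 1, 0, 0, 0, 0, 1])

```text
t: 30.0
eef_pos: [512.6, -255.8, 91.5]
tool_rot: [[-0.953, 0.303, -0.0], [0.303, 0.953, -0.0], [-0.0, -0.0, -1.0]]
contact_force: [0.3, 0.3, -5.1]
finger_gap: 66.0
grasp_force: 30.0
```

```bash
python3 -c "
from h import *;ft('C +y',8)"
```

```text
C +y t 30.35 pos [ 512.7 -255.5   91.5] gap 65.5
 mean F,M(mNm) tool axes, tau5-7 [ 0.3  0.1  4.2  6.3 11.1 -2.6 39.8 52.   5.1]
 std [ 0.5  0.4  0.5 17.  27.8 32.1  6.3  1.6  2. ]
```

arm_command(moves=[0, -5, 0, 0, 1, 0, 5, 0, 0, 1, 0, -4, 0, 0, 1, 0, 0, 0, 0, 1, 0, 0, 0, 0, 1, 0, 0, 0, 0, 1])

```text
t: 31.15
eef_pos: [500.8, -293.0, 91.5]
tool_rot: [[-0.953, 0.302, 0.0], [0.302, 0.953, 0.0], [0.0, 0.0, -1.0]]
contact_force: [0.3, 0.3, -4.7]
finger_gap: 65.8
grasp_force: 30.0
```

```bash
python3 -c "
from h import *;ft('C -y',8)"
```

```text
C -y t 31.5 pos [ 500.7 -293.4   91.5] gap 65.4
 mean F,M(mNm) tool axes, tau5-7 [-0.3 -0.4  4.3  3.5 -7.9  8.1 53.7 74.6 -4.7]
 std [ 0.6  0.6  0.4 26.3 21.7 27.7  5.6  1.3  1.8]
```

Tin C rattles: tau6 swings 87 → 39 → 52 → 75 mNm with the shakes, while A and B stayed within 5 mNm. Now I'll carry it over the tray.

```bash
python3 -c "
from h import *;go(673,10,111)"
```

```text
t 31.55 pos [ 500.7 -293.4   91.5] yaw y-axis [ 0.303  0.953 -0.   ] shift cm [-7.23 34.14 -1.95] gap 65.7
```

arm_command(moves=[0, 0, -1, 0, 1, 0, 0.8, -1, 0, 1, -0.3, 1.5, 0, 0, 1, -0.5, 2.2, 0, 0, 1, -0.5, 2.5, 0, 0, 1, -0.6, 2.7, 0, 0, 1, -0.6, 2.7, 0, 0, 1, -0.6, 2.7, 0, 0, 1, -0.6, 2.7, 0, 0, 1, -0.6, 2.7, 0, 0, 1, -0.6, 2.7, 0, 0, 1, -0.6, 2.7, 0, 0, 1, -0.5, 2.5, 0, 0, 1, -0.5, 2.2, 0, 0, 1, -0.3, 1.5, 0, 0, 1, -0.2, 1, 0, 0, 1, -0.1, 0.6, 0, 0, 1, 0, 0, 0, 0, 1, 0, 0, 0, 0, 1])

```text
t: 33.92
eef_pos: [670.2, 5.4, 111.5]
tool_rot: [[-0.953, 0.304, -0.0], [0.304, 0.953, -0.0], [-0.0, -0.0, -1.0]]
contact_force: [0.1, -0.4, -3.4]
finger_gap: 65.8
grasp_force: 30.0
```

```bash
python3 - <<'E'
from h import *
from rig import capture
go(673,10,111)
ims=[]
for n in("scene","top"):
    c=capture(n);np.savez(f"{n}1.npz",**c);ims.append(c["img"])
cv2.imwrite("pics/end.png",cv2.resize(np.hstack([ims[0][100:380,60:460],ims[1][40:320,90:490]]),(800,280)))
cv2.imwrite("pics/end_s.png",cv2.resize(ims[0],(768,576)));cv2.imwrite("pics/end_t.png",cv2.resize(ims[1],(768,576)))
E
```

```text
t 33.92 pos [670.2   5.4 111.5] yaw y-axis [ 0.304  0.953 -0.   ] shift cm [-0.12  0.53  0.05] gap 65.8
```

View pics/end_s.png

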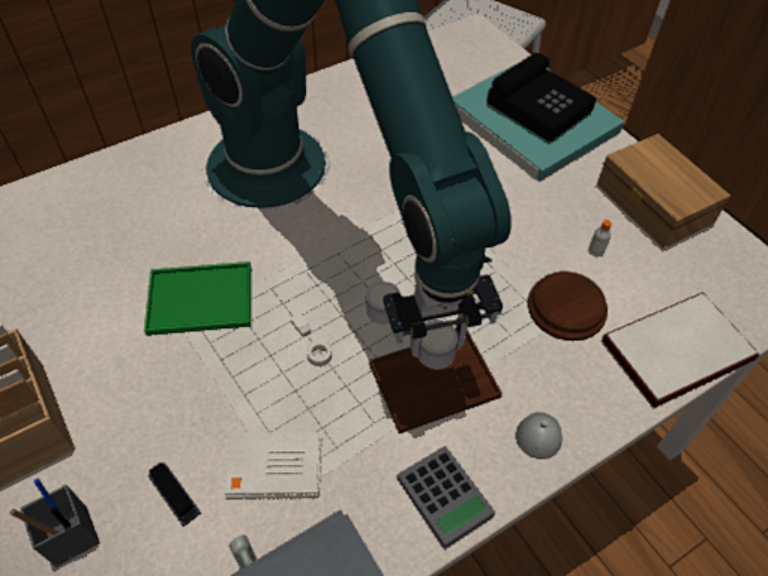

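View pics/end_t.png

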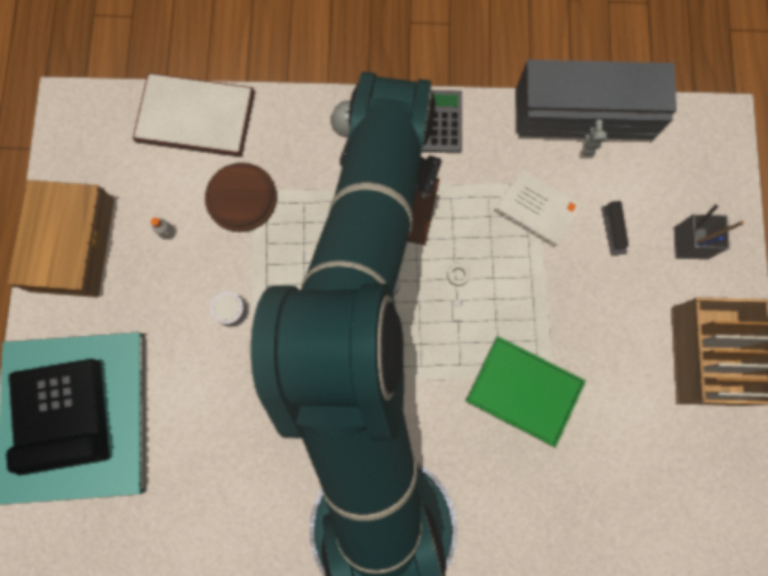

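The scene view shows the tin held level over the brown tray at (436,348) and the middle tin standing at (382,302). The top view shows tin A upright at (229,308), with the visible bystanders where they were. One small centring nudge, a pause to settle, then I hand in.

arm_command(moves=[-0.1, 0.5, 0, 0, 1, 0, 0, 0, 0, 1, 0, 0, 0, 0, 1, 0, 0, 0, 0, 1, 0, 0, 0, 0, 1, 0, 0, 0, 0, 1, 0, 0, 0, 0, 1, 0, 0, 0, 0, 1])

```text
t: 35.02
eef_pos: [672.9, 10.6, 111.5]
tool_rot: [[-0.953, 0.303, 0.0], [0.303, 0.953, -0.0], [-0.0, -0.0, -1.0]]
contact_force: [0.0, -0.1, -4.7]
finger_gap: 65.7
grasp_force: 30.0
```

```bash
python3 - <<'E'
from h import *
go(673,10,111)
from rig import ticket
print(ticket.close_job())
E
```

```text
t 35.02 pos [672.9  10.6 111.5] yaw y-axis [ 0.303  0.953 -0.   ] shift cm [-0.03 -0.06  0.05] gap 65.7
the job is handed in; nothing more can be done
None
```

I handed the job in at 35 s: the rattling tin, the one on the robot's right at y ≈ -290 mm, is held level and still about 10 cm above the desk over the middle of the wooden tray, and the other two stand upright where they were.

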